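# Clamp the flower pot and scoop in the drainage pebbles

## Task

Take the wooden lid off the white trough and lay it aside, and slide the stand's jaw shut on the empty flower pot until it presses it firmly, but without cracking force, against the fixed cheek, and leave it clamped. Then use the scoop to move every clay pebble from the white trough into the pot; do not touch pebbles in the trough with the fingers, only one that has spilled outside may be picked up by hand. Finish with the scoop standing upright back on its round cork mat and the lid lying squarely back on the trough, and leave the other things on the table alone.

Things in the scene. Friction and masses are not known exactly. Their poses are not given: they have to be found in the camera images.
- cheek_face (a point): point on the wooden pot stand (a fixed board 290 x 130 mm, 12 mm thick, with a fixed cheek near one end and a sliding jaw on its other half): foot of the middle of the fixed cheek's inner face, on the board's top; x points along the slide from the cheek towards the jaw, z up; the cheek is 90 mm wide and 76 mm high
- jaw_face (a point): foot of the middle of the sliding jaw's inner face, on the board's top (axes as cheek_face: the pot lies on its -x side, and the jaw moves to -x to close); the jaw's cheek is 12 mm thick, 90 mm wide and its top is 76 mm above the board
- jaw_fin (a point): grip point of the upright wooden fin on the sliding jaw, 60 mm behind jaw_face, 107 mm above the table; the fin is 14 mm thick along the slide, 40 mm wide, its top 8 mm above this point; clear of anything higher than 88 mm on both sides but for the pot's rim (97 mm)
- jaw (a joint): how far the jaw has slid towards the fixed cheek from wide open, m (0 to 0.09); it is stiff (about 4 N) and stays where it is left
- pot: empty terracotta flower pot, loose, standing between cheek and jaw on the board; 85 mm high, 112 mm across at the rim (115 over its collar), 84 mm across at the foot, wall 6 mm, floor 6 mm; origin: centre of its underside, z up
- tray: white ceramic trough, fixed; inside 240 x 62 mm, long side along its x; upright walls 6 mm thick, their tops 46 mm above the table; flat floor 6 mm above the table from x = -120 to 40 mm, from there a chute rises at 20 degrees to the +x end wall (35 mm up at x = 120 mm); origin: centre of its underside, z up; pebbles on the floor, towards -x
- lid: loose wooden lid lying on the trough's wall tops, a flat board 258 x 82 mm, 8 mm thick, long side along its x; origin: centre of its underside, z up; its handle is an upright bar on its middle, 60 mm long along x, 14 mm wide, from 8 to 42 mm above the origin
- mat: round cork mat, fixed, 170 mm across, 4 mm thick, on which the scoop stands; origin: centre of its underside
- scoop: steel scoop, 140 g; flat floor 2 mm thick, 52 mm wide, from x = -27 mm to a thin lip tapering over 9 mm to its edge at x = 32 mm; side walls (48 mm apart) 32 mm high, sloping down to end at x = 8 mm; back wall 36 mm high; open to +x; origin: under the floor, z up; wooden handle: level bar along x, 16 x 16 mm, x = -95 to -15 mm, its middle line 85 mm up; grip near x = -45 mm
- pebble0: round fired-clay drainage pebble, 24 mm ball, 15 g (may be absent); origin: its centre
- pebble1: round fired-clay drainage pebble, 24 mm ball, 15 g (may be absent); origin: its centre
- pebble2: round fired-clay drainage pebble, 24 mm ball, 15 g (may be absent); origin: its centre
- pebble3: round fired-clay drainage pebble, 24 mm ball, 15 g (may be absent); origin: its centre
- pebble4: round fired-clay drainage pebble, 24 mm ball, 15 g (may be absent); origin: its centre
- pebble5: round fired-clay drainage pebble, 24 mm ball, 15 g (may be absent); origin: its centre
- pebble6: round fired-clay drainage pebble, 24 mm ball, 15 g (may be absent); origin: its centre
- pebble7: round fired-clay drainage pebble, 24 mm ball, 15 g (may be absent); origin: its centre
- pebble8: round fired-clay drainage pebble, 24 mm ball, 15 g (may be absent); origin: its centre
- pebble9: round fired-clay drainage pebble, 24 mm ball, 15 g (may be absent); origin: its centre
- cream_jar: bystander: cream jar, 52 mm across, 45 mm high; origin: centre of its underside
- dropper: bystander: small dropper bottle, 34 mm across, 85 mm high; origin: centre of its underside
- liner: bystander: lip pencil lying flat, 120 mm long along x, 11 mm thick; origin: centre of its underside
- ornament: bystander: brass ornament, 62 mm across, 50 mm high; origin: centre of its underside
- soap: bystander: bar of soap 75 x 50 x 22 mm; origin: centre of its underside

How it is judged:
On the way, in this order (a step that is already met when the one before it is completed fails the run):
1. the jaw presses the pot against the fixed cheek (over 3 N on either side) (contact force between each of jaw, cheek and pot above 3 N), for 0.2 s.
2. the scoop carries at least one pebble clear above the trough (height (world z) of scoop above 0.06 m and ((x of pebble0 in the frame of scoop between -0.03 and 0.036 m and y of pebble0 in the frame of scoop between -0.027 and 0.027 m and z of pebble0 in the frame of scoop between 0 and 0.06 m) or (x of pebble1 in the frame of scoop between -0.03 and 0.036 m and y of pebble1 in the frame of scoop between -0.027 and 0.027 m and z of pebble1 in the frame of scoop between 0 and 0.06 m) or (x of pebble2 in the frame of scoop between -0.03 and 0.036 m and y of pebble2 in the frame of scoop between -0.027 and 0.027 m and z of pebble2 in the frame of scoop between 0 and 0.06 m) or (x of pebble3 in the frame of scoop between -0.03 and 0.036 m and y of pebble3 in the frame of scoop between -0.027 and 0.027 m and z of pebble3 in the frame of scoop between 0 and 0.06 m) or (x of pebble4 in the frame of scoop between -0.03 and 0.036 m and y of pebble4 in the frame of scoop between -0.027 and 0.027 m and z of pebble4 in the frame of scoop between 0 and 0.06 m) or (x of pebble5 in the frame of scoop between -0.03 and 0.036 m and y of pebble5 in the frame of scoop between -0.027 and 0.027 m and z of pebble5 in the frame of scoop between 0 and 0.06 m) or (x of pebble6 in the frame of scoop between -0.03 and 0.036 m and y of pebble6 in the frame of scoop between -0.027 and 0.027 m and z of pebble6 in the frame of scoop between 0 and 0.06 m) or (x of pebble7 in the frame of scoop between -0.03 and 0.036 m and y of pebble7 in the frame of scoop between -0.027 and 0.027 m and z of pebble7 in the frame of scoop between 0 and 0.06 m) or (x of pebble8 in the frame of scoop between -0.03 and 0.036 m and y of pebble8 in the frame of scoop between -0.027 and 0.027 m and z of pebble8 in the frame of scoop between 0 and 0.06 m) or (x of pebble9 in the frame of scoop between -0.03 and 0.036 m and y of pebble9 in the frame of scoop between -0.027 and 0.027 m and z of pebble9 in the frame of scoop between 0 and 0.06 m))), for 0.2 s.
At the end, for the whole second after the job is handed in: every pebble present is in the pot; the pot stands upright, cheek and jaw against it (within 4 mm); the scoop stands upright at rest on the mat, its middle within 55 mm of the mat's; the lid lies flat at rest on the trough, within 10 mm each way and 0.1 rad (horizontal distance between each of pebble0, pebble1, pebble2, pebble3, pebble4, pebble5, pebble6, pebble7, pebble8, pebble9 and pot below 0.052 m and z of pebble0 in the frame of pot between 0 and 0.085 m and z of pebble1 in the frame of pot between 0 and 0.085 m and z of pebble2 in the frame of pot between 0 and 0.085 m and z of pebble3 in the frame of pot between 0 and 0.085 m and z of pebble4 in the frame of pot between 0 and 0.085 m and z of pebble5 in the frame of pot between 0 and 0.085 m and z of pebble6 in the frame of pot between 0 and 0.085 m and z of pebble7 in the frame of pot between 0 and 0.085 m and z of pebble8 in the frame of pot between 0 and 0.085 m and z of pebble9 in the frame of pot between 0 and 0.085 m and x of pot in the frame of cheek_face below 0.0605 m and x of pot in the frame of jaw_face above -0.0605 m and angle between pot's own z axis and vertical below 0.12 rad and horizontal distance between scoop and mat below 0.055 m and height (world z) of scoop below 0.015 m and angle between scoop's own z axis and vertical below 0.15 rad and linear speed of each of scoop, pot, lid below 0.02 m/s and x of lid in the frame of tray between -0.01 and 0.01 m and y of lid in the frame of tray between -0.01 and 0.01 m and z of lid in the frame of tray between 0.042 and 0.05 m and angle between the x axis of lid and the x axis of tray, either way round below 0.1 rad and angle between lid's own z axis and vertical below 0.05 rad); the robot touches nothing.
It fails at once if the fingers touch a pebble that is in the trough ((contact force between the fingers and pebble0 above 0.5 N and x of pebble0 in the frame of tray between -0.122 and 0.122 m and y of pebble0 in the frame of tray between -0.033 and 0.033 m and z of pebble0 in the frame of tray below 0.045 m) or (contact force between the fingers and pebble1 above 0.5 N and x of pebble1 in the frame of tray between -0.122 and 0.122 m and y of pebble1 in the frame of tray between -0.033 and 0.033 m and z of pebble1 in the frame of tray below 0.045 m) or (contact force between the fingers and pebble2 above 0.5 N and x of pebble2 in the frame of tray between -0.122 and 0.122 m and y of pebble2 in the frame of tray between -0.033 and 0.033 m and z of pebble2 in the frame of tray below 0.045 m) or (contact force between the fingers and pebble3 above 0.5 N and x of pebble3 in the frame of tray between -0.122 and 0.122 m and y of pebble3 in the frame of tray between -0.033 and 0.033 m and z of pebble3 in the frame of tray below 0.045 m) or (contact force between the fingers and pebble4 above 0.5 N and x of pebble4 in the frame of tray between -0.122 and 0.122 m and y of pebble4 in the frame of tray between -0.033 and 0.033 m and z of pebble4 in the frame of tray below 0.045 m) or (contact force between the fingers and pebble5 above 0.5 N and x of pebble5 in the frame of tray between -0.122 and 0.122 m and y of pebble5 in the frame of tray between -0.033 and 0.033 m and z of pebble5 in the frame of tray below 0.045 m) or (contact force between the fingers and pebble6 above 0.5 N and x of pebble6 in the frame of tray between -0.122 and 0.122 m and y of pebble6 in the frame of tray between -0.033 and 0.033 m and z of pebble6 in the frame of tray below 0.045 m) or (contact force between the fingers and pebble7 above 0.5 N and x of pebble7 in the frame of tray between -0.122 and 0.122 m and y of pebble7 in the frame of tray between -0.033 and 0.033 m and z of pebble7 in the frame of tray below 0.045 m) or (contact force between the fingers and pebble8 above 0.5 N and x of pebble8 in the frame of tray between -0.122 and 0.122 m and y of pebble8 in the frame of tray between -0.033 and 0.033 m and z of pebble8 in the frame of tray below 0.045 m) or (contact force between the fingers and pebble9 above 0.5 N and x of pebble9 in the frame of tray between -0.122 and 0.122 m and y of pebble9 in the frame of tray between -0.033 and 0.033 m and z of pebble9 in the frame of tray below 0.045 m)).
It fails at once if a pebble is in the pot while the pot is not clamped (a gap of more than about 8 mm) (((horizontal distance between pebble0 and pot below 0.052 m and z of pebble0 in the frame of pot between 0 and 0.085 m) or (horizontal distance between pebble1 and pot below 0.052 m and z of pebble1 in the frame of pot between 0 and 0.085 m) or (horizontal distance between pebble2 and pot below 0.052 m and z of pebble2 in the frame of pot between 0 and 0.085 m) or (horizontal distance between pebble3 and pot below 0.052 m and z of pebble3 in the frame of pot between 0 and 0.085 m) or (horizontal distance between pebble4 and pot below 0.052 m and z of pebble4 in the frame of pot between 0 and 0.085 m) or (horizontal distance between pebble5 and pot below 0.052 m and z of pebble5 in the frame of pot between 0 and 0.085 m) or (horizontal distance between pebble6 and pot below 0.052 m and z of pebble6 in the frame of pot between 0 and 0.085 m) or (horizontal distance between pebble7 and pot below 0.052 m and z of pebble7 in the frame of pot between 0 and 0.085 m) or (horizontal distance between pebble8 and pot below 0.052 m and z of pebble8 in the frame of pot between 0 and 0.085 m) or (horizontal distance between pebble9 and pot below 0.052 m and z of pebble9 in the frame of pot between 0 and 0.085 m)) and (x of pot in the frame of cheek_face above 0.065 m or x of pot in the frame of jaw_face below -0.065 m)).
It fails at once if the jaw squeezes the pot with more than 60 N (contact force between jaw and pot above 60 N).
It fails at once if the pot is tipped more than 30 degrees (angle between pot's own z axis and vertical above 0.52 rad).
It fails at once if a bystander is moved by more than 30 mm (distance of any of cream_jar, dropper, liner, ornament, soap from where it was at the start of the episode above 0.03 m).
Of pebble0, pebble1, pebble2, pebble3, pebble4, pebble5, pebble6, pebble7, pebble8, pebble9 only 6 to 10 are there at a start; the rules pass over those that are not, and their reading is None.
At some moment in a run one of scoop, pebble0, pebble1, pebble2, pebble3 may be knocked a few centimetres aside while the robot is not near it.
It also fails if it takes over 210 s, if anything falls off the work surface, if the arm or the gripper's body presses on something with over 40 N, if the wrist force passes 120 N, or if a joint passes its speed limit or range.

## Robot

A 6-joint arm with a two-finger parallel gripper is mounted at the origin on the work surface. World frame = base frame: x ahead of the robot, y to its left, z up, the work surface at z = 0. Lengths are in m, angles in rad, forces in N, time in s.
With the tool pointing down it reaches from about 0.275 to 0.75 m from the base axis. Payload 10.2 kg.
Tool frame: the origin (TCP) lies midway between the tips of the shut fingers; the grasp point (between the pads) lies 19 mm behind it (env.hold_point_z is the distance from the TCP to the grasp point, in m); z points along the fingers, y is the line along which they close (so a half turn about z gives the same grasp; the last joint's range is limited). The gripper opens to 85 mm and grips with 20 to 120 N. Pads are 22 mm wide; open, the fingers measure 114 mm over their backs; the gripper's body (76 mm by 85 mm) begins 54 mm behind the grasp point. The pads swing forward as they close: fully open they stand 13 mm farther back than shut.
Start: joints at [-0.223, 0.313, 1.498, -0, 1.331, -0.223], TCP at [0.525, -0, 0.231] pointing down, gripper open.
Joint ranges: [-2.94, 2.94], [-0.97, 2.17], [0.19, 2.56], [-1.23, 4.37], [0.02, 3.11], [-2.88, 2.88]. Speed limits (rad/s): [2.39, 2.39, 3.01, 3.14, 3.14, 3.14].

## Interface

Orientations are given as a unit quaternion [x, y, z, w].
In Python, from bench import env, kinematics, monitor, eyes, job gives the robot as it stands. The module is installed in compiled form; this text tells all that it offers. Calls block until the motion is done:
- env.reach(position, orientation): joint-space move of the TCP to a pose.
- env.movel(position, velocity=0.15, frame=None, guard=None): straight line of the TCP; frame=None keeps the orientation; velocity is the mean speed in m/s. With guard (N) it stops when the force on the tool has changed by that much, and returns True; else False.
- env.set_joints(angles): joint-space move.
- env.release() and env.close_gripper(effort=None): open the fingers fully, or close them until they stop; effort is the grip in N (None keeps the last).
- env.hold(seconds).
- kinematics.ik(position, orientation): joint angles nearest the present ones, or None.
- monitor.sense(): the state.
- eyes.grab_frame(name): name is "scene" or "side" or "wrist"; returns a dict with "frame" (480x640x3 uint8, red, green, blue), "mtx" (3x3 intrinsics, pixels), "view" (4x4, takes a point from world to camera coordinates). Camera axes: x right, y down, z forward; pixel columns grow to the right and rows downward; lengths in m; the calibration is good to about 2 mm. A picture is of the moment at which its call begins. There is no depth.
A pose or a line that the arm cannot do raises env.MotionError and nothing moves.
- job.hand_in(): hands the job in; it is judged then, once.
The state is a dict: "clock": time; "joints": joint angles; "qvel": joint speeds; "joint_efforts": joint torques, N m; "position": TCP position; "ee_rot": TCP orientation; "contact_force": force on the tool from outside, world axes, zero at the start; "ft_torque": the same for the moment, N m; "finger_gap": opening from 0.0 (shut) to 1.0 (fully open); "gripper_force": force on a finger pad.
Only numpy, scipy, OpenCV 4.12 (cv2) and the standard library are available. Lean on these libraries where they do the work, as an engineer would, in place of code of your own. Each camera call takes 0.05 s, during which the arm holds its last target. There are 200 camera calls.

## Working session

There is one attempt and no reset: what is moved stays moved. The work goes in short steps, each a Python script; the robot and the scene stay as the last script left them, time stands still between calls to the robot, and variables do not carry over. Pictures are saved under pics/ and viewed, at most 14 in all, crops included, and the job is handed in when it is done.

```bash
mkdir -p pics; python3 - <<'E'
from bench import env,monitor,eyes
import cv2,numpy as np
for n in ("scene","side"):
    f=eyes.grab_frame(n); cv2.imwrite(f"pics/{n}0.png",f["frame"][:,:,::-1]); np.savez(f"pics/{n}0.npz",**f)
    print(n,f["mtx"].round(1).tolist(),f["view"].round(3).tolist())
print(monitor.sense(),env.hold_point_z)
E
```

```text
scene [[512.5, 0.0, 314.3], [0.0, 512.5, 236.4], [0.0, 0.0, 1.0]] [[0.402, 0.915, -0.024, -0.236], [0.511, -0.246, -0.824, -0.196], [-0.76, 0.319, -0.566, 1.588], [0.0, 0.0, 0.0, 1.0]]
side [[615.9, 0.0, 314.5], [0.0, 615.9, 245.7], [0.0, 0.0, 1.0]] [[-0.914, -0.407, -0.003, 0.527], [-0.227, 0.515, -0.826, 0.192], [0.337, -0.754, -0.563, 1.366], [0.0, 0.0, 0.0, 1.0]]
{'clock': 0.1, 'joints': array([-2.23393122e-01,  3.13407246e-01,  1.49835709e+00, -6.87618352e-07,
        1.33096003e+00, -2.23421207e-01]), 'qvel': array([ 0.00110378, -0.00071835, -0.00384706,  0.00066629, -0.00130364,
       -0.00010132]), 'joint_efforts': array([ 2.30574413e-03, -4.12899542e+01, -2.60142785e+01, -1.81123951e-04,
        3.02137116e-03,  1.15447833e-05]), 'position': array([5.24781980e-01, 4.08012035e-05, 2.30787051e-01]), 'ee_rot': array([ 7.07096681e-01,  7.07116655e-01, -3.01811767e-04, -4.78647643e-04]), 'contact_force': array([-0.99834888, -0.0491117 ,  0.61040457]), 'ft_torque': array([ 0.00520577, -0.01986403, -0.02500726]), 'gripper_force': 0.0, 'finger_gap': 1.005838151828242} 0.0187
```

View pics/scene0.png

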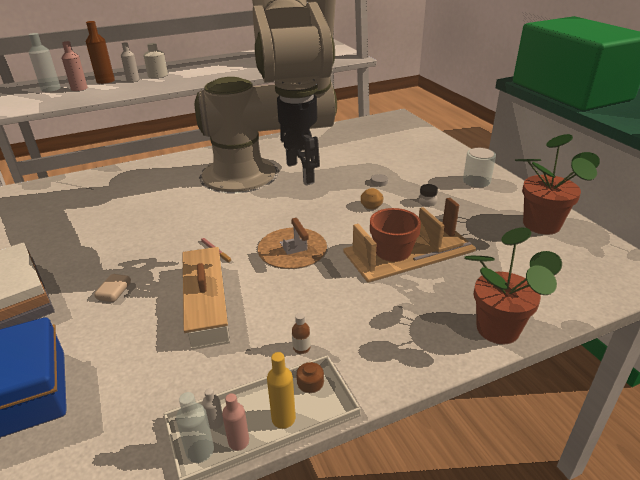

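View pics/side0.png

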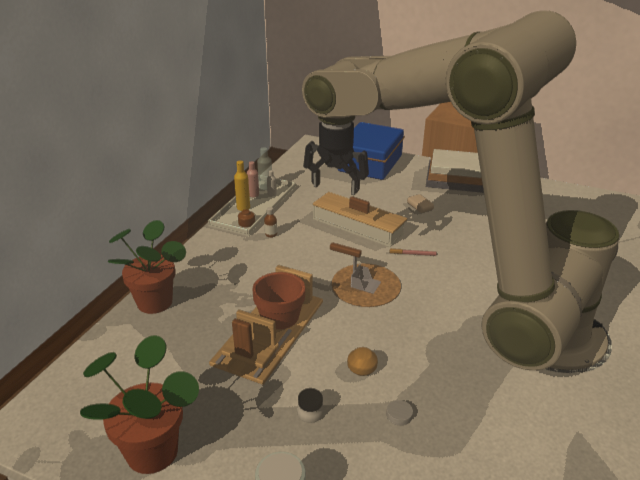

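```bash
python3 - <<'E'
import cv2
def crop(n,x,y,w,h,s):
    i=cv2.imread(f"pics/{n}0.png")[y:y+h,x:x+w]; i=cv2.resize(i,None,fx=s,fy=s,interpolation=cv2.INTER_CUBIC)
    for k in range(0,w,20): cv2.putText(i,str(x+k),(k*s,9),0,.35,(255,0,0),1); cv2.line(i,(k*s,0),(k*s,h*s),(255,100,0),1) if k%40==0 else 0
    for k in range(0,h,20): cv2.putText(i,str(y+k),(0,k*s+9),0,.35,(0,0,255),1); cv2.line(i,(0,k*s),(w*s,k*s),(255,100,0),1) if k%40==0 else 0
    cv2.imwrite(f"pics/{n}0c.png",i)
crop("scene",170,170,200,200,3) if 0 else crop("scene",170,180,312,180,2)
i=cv2.imread
def two(n,a,b,out,s=3):
    pass
crop("side",200,180,240,200,3)
import shutil
crop("scene",160,180,320,170,1) if 0 else None
E
python3 - <<'E'
import cv2,numpy as np
i=cv2.imread("pics/scene0.png")
x,y,w,h,s=170,185,310,165,2.5
c=cv2.resize(i[y:y+h,x:x+w],None,fx=s,fy=s,interpolation=cv2.INTER_CUBIC)
for k in range(0,w,10):
  X=int(k*s); cv2.line(c,(X,0),(X,h*3 if (x+k)%50==0 else 5),(255,100,0),1)
  if (x+k)%50==0: cv2.putText(c,str(x+k),(X+2,15),0,.4,(255,0,0),1)
for k in range(0,h,5):
  if (y+k)%50==0: cv2.line(c,(0,int(k*s)),(800,int(k*s)),(255,100,0),1); cv2.putText(c,str(y+k),(2,int(k*s)-2),0,.4,(0,0,255),1)
cv2.imwrite("pics/scene0c.png",c)
E
```

```text
(no output)
```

View pics/scene0c.png

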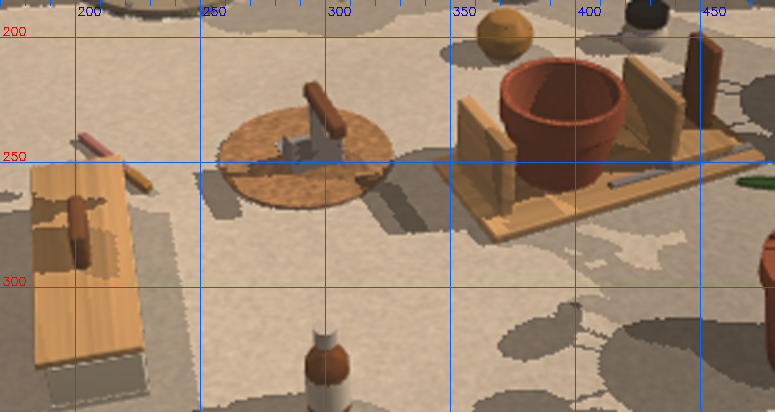

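View pics/side0c.png

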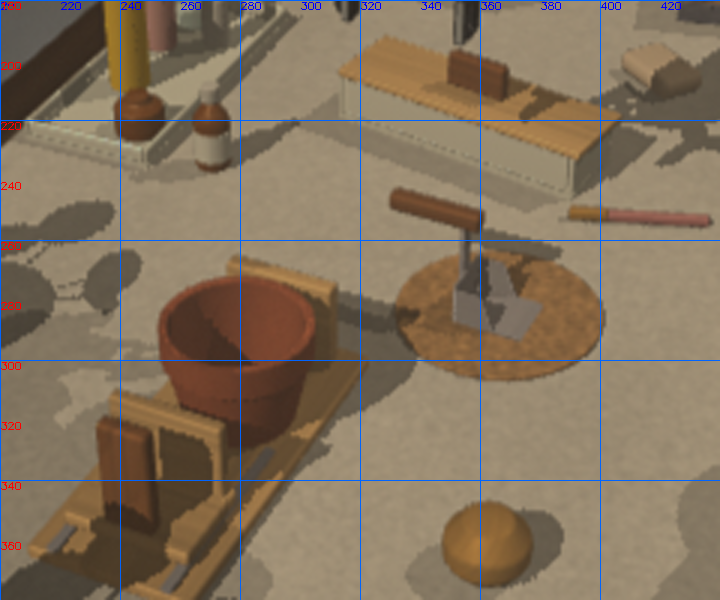

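```bash
cat > h.py <<'E'
import numpy as np
from scipy.optimize import least_squares
C={n:dict(np.load(f"pics/{n}0.npz")) for n in("scene","side")}
def proj(P,c):
    P=np.atleast_2d(P); q=P@c["view"][:3,:3].T+c["view"][:3,3]; q=q@c["mtx"].T; return q[:,:2]/q[:,2:]
def unproj(uv,z,c):
    uv=np.atleast_2d(uv).astype(float); R=c["view"][:3,:3]; o=-R.T@c["view"][:3,3]
    d=np.c_[uv,np.ones(len(uv))]@np.linalg.inv(c["mtx"]).T@R
    return o+d*((z-o[2])/d[:,2])[:,None]
def place(p,L):
    L=np.atleast_2d(L); c,s=np.cos(p[2]),np.sin(p[2]); return np.c_[p[0]+c*L[:,0]-s*L[:,1],p[1]+s*L[:,0]+c*L[:,1],L[:,2]]
E
python3 - <<'E'
from h import *
np.set_printoptions(precision=4,suppress=True)
S=lambda *a:np.array([(170+x/2.5,185+y/2.5) for x,y in a])
D=lambda *a:np.array([(200+x/3,180+y/3) for x,y in a])
sc,sd=C["scene"],C["side"]
for n in C: print(n,(-C[n]["view"][:3,:3].T@C[n]["view"][:3,3]))
print("lid",unproj(S((30,168),(122,157),(143,347),(36,365)),.054,sc),unproj(D((338,70),(385,36),(621,117),(572,157)),.054,sd))
print("mat",unproj(S((305.5,157)),.004,sc),unproj(D((498,315)),.004,sd))
print("scoop handle",unproj(S((312,92),(339,127)),.089,sc),unproj(D((393,198),(480,220)),.089,sd),"lip",unproj(D((520,340),(542,308)),.005,sd))
print("board",unproj(S((435,165),(497,237),(765,158)),.012,sc),unproj(D((366,360),(30,547),(200,600)),.012,sd))
print("rim",unproj(S((563,91)),.097,sc),unproj(D((237,320)),.097,sd))
print("jawtop",unproj(S((625,58),(685,100)),.088,sc),unproj(D((110,392),(225,425)),.088,sd))
print("cheektop",unproj(S((462,97),(514,148)),.088,sc),unproj(D((228,258),(335,285)),.088,sd))
print("fin",unproj(S((690,35),(720,50)),.115,sc),unproj(D((97,420),(155,432)),.115,sd))
print("ornament,jar,dropper,liner",unproj(S((505,45),(645,45),(327,395),(115,160)),.01,sc))
E
```

```text
scene [ 1.4018 -0.3384  0.7324]
side [0.0645 1.1463 0.9291]
lid [[ 0.4192 -0.2516  0.054 ]
 [ 0.4387 -0.1715  0.054 ]
 [ 0.6862 -0.2213  0.054 ]
 [ 0.6707 -0.299   0.054 ]] [[ 0.6794 -0.2171  0.054 ]
 [ 0.6644 -0.2944  0.054 ]
 [ 0.4128 -0.2432  0.054 ]
 [ 0.4324 -0.1626  0.054 ]]
mat [[0.4457 0.0034 0.004 ]] [[0.4347 0.0117 0.004 ]]
scoop handle [[0.464  0.007  0.089 ]
 [0.5277 0.0073 0.089 ]] [[0.5308 0.0058 0.089 ]
 [0.4557 0.0065 0.089 ]] lip [[ 0.4071  0.0363  0.005 ]
 [ 0.4046 -0.0103  0.005 ]]
board [[0.5217 0.1062 0.012 ]
 [0.6414 0.1075 0.012 ]
 [0.6465 0.3931 0.012 ]] [[0.5061 0.1167 0.012 ]
 [0.6377 0.3966 0.012 ]
 [0.5074 0.3928 0.012 ]]
rim [[0.5737 0.2091 0.097 ]] [[0.5694 0.208  0.097 ]]
jawtop [[0.5376 0.3001 0.088 ]
 [0.6228 0.3082 0.088 ]] [[0.6196 0.3067 0.088 ]
 [0.5301 0.3052 0.088 ]]
cheektop [[0.5305 0.1287 0.088 ]
 [0.6217 0.1319 0.088 ]] [[0.6161 0.1315 0.088 ]
 [0.5264 0.1297 0.088 ]]
fin [[0.5654 0.3508 0.115 ]
 [0.5999 0.3593 0.115 ]] [[0.5953 0.3621 0.115 ]
 [0.5542 0.3571 0.115 ]]
ornament,jar,dropper,liner [[ 0.353   0.2754  0.01  ]
 [ 0.4196  0.4118  0.01  ]
 [ 0.7505 -0.0997  0.01  ]
 [ 0.3782 -0.1681  0.01  ]]
```

```bash
cat >> h.py <<'E'
from bench import env,kinematics,monitor,eyes,job
from scipy.spatial.transform import Rotation as Rot
import cv2
def qd(psi): return (Rot.from_euler('z',psi)*Rot.from_euler('x',np.pi)).as_quat()   # tool down, tool x at azimuth psi
def st(m=""):
    s=monitor.sense(); print(m,"t%.1f"%s["clock"],"p",s["position"].round(4),"F",s["contact_force"].round(1),"gap %.3f gf %.1f"%(s["finger_gap"],s["gripper_force"]),"j",s["joints"].round(2)); return s
def snap(n,name):
    f=eyes.grab_frame(n); cv2.imwrite(f"pics/{name}.png",f["frame"][:,:,::-1]); np.savez(f"pics/{name}.npz",**f); return f
E
python3 - <<'E'
from h import *
x,y,a=.5505,-.2326,-.2
env.reach([x,y,.13],qd(a)); env.movel([x,y,.061],.1); env.close_gripper(40); st("grip")
env.movel([x,y,.16],.12); st("lift")
X,Y=.618,-.04
env.reach([X,Y,.13],qd(np.pi/2)); st()
print(env.movel([X,Y,.005],.1,guard=6)); s=st("down")
env.release(); env.movel([X,Y,.15],.2)
env.reach([.50,-.2226,.33],qd(a)); st()
snap("wrist","w1")
E
```

```text
grip t2.9 p [ 0.5507 -0.2328  0.0613] F [-0.6 -1.2  2.9] gap 0.156 gf 39.7 j [-0.6   0.64  1.46 -0.    1.04  1.18]
lift t3.8 p [ 0.5501 -0.2323  0.159 ] F [ 0.4 -0.3 -2.3] gap 0.154 gf 39.1 j [-0.6   0.53  1.37  0.    1.24  1.18]
 t5.1 p [ 0.6179 -0.0404  0.1298] F [ 0.  -0.8 -1.9] gap 0.160 gf 39.0 j [-0.25  0.61  1.33 -0.    1.21 -0.25]
True
down t6.2 p [ 0.617  -0.0398  0.0147] F [ 1.1 -0.2  1.2] gap 0.156 gf 40.3 j [-0.25  0.75  1.41 -0.    0.99 -0.25]
 t8.9 p [ 0.5001 -0.2223  0.3289] F [ 0.8 -0.4 -0.6] gap 0.998 gf 0.0 j [-0.63  0.32  1.24  0.    1.59  1.14]
```

View pics/w1.png

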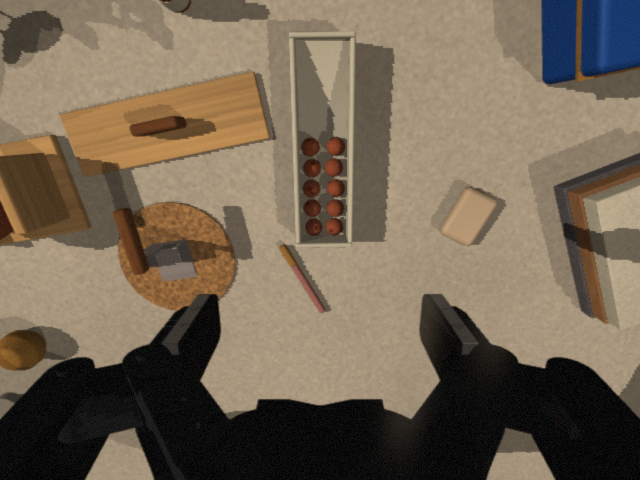

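```bash
python3 - <<'E'
from h import *
np.set_printoptions(precision=4,suppress=True)
c=dict(np.load("pics/w1.npz"))
t=unproj([(290,34),(355,34),(352,245),(295,246)],.046,c); print(t,t.mean(0),[np.arctan2(*(t[a]-t[b])[1::-1]) for a,b in((0,3),(1,2))])
print("peb",unproj([(310,147),(335,146),(314,228),(334,227)],.018,c))
print("mat",unproj([(177,254)],.004,c),"handle",unproj([(122,210),(139,272)],.097,c),"lip",unproj([(158,280),(195,276)],.005,c))
print("lid handle",unproj([(131,128),(185,123)],.042,c))
print("liner",unproj([(281,243),(324,310)],.006,c))
# stand side board left pic
E
```

```text
[[ 0.6779 -0.2241  0.046 ]
 [ 0.6638 -0.2945  0.046 ]
 [ 0.4218 -0.2496  0.046 ]
 [ 0.4351 -0.1758  0.046 ]] [ 0.5496 -0.236   0.046 ] [np.float64(-0.1963431106949173), np.float64(-0.18334822797301545)]
peb [[ 0.5539 -0.22    0.018 ]
 [ 0.5488 -0.2518  0.018 ]
 [ 0.4466 -0.2032  0.018 ]
 [ 0.4426 -0.2305  0.018 ]]
mat [[0.4432 0.0016 0.004 ]] handle [[ 0.5313 -0.0018  0.097 ]
 [ 0.4559  0.0057  0.097 ]] lip [[ 0.4096  0.0419  0.005 ]
 [ 0.405  -0.0142  0.005 ]]
lid handle [[ 0.6187 -0.0145  0.042 ]
 [ 0.6114 -0.0799  0.042 ]]
liner [[ 0.4306 -0.1513  0.006 ]
 [ 0.3126 -0.1911  0.006 ]]
```

```bash
python3 - <<'E'
from h import *
q=qd(np.pi-.02); x,y=.578,.357
env.reach([x,y,.16],q); env.movel([x,y,.0905],.1); env.close_gripper(50); st("grip")
env.hold(.2); s=st(); p=s["position"]
g=env.movel([p[0]-.0016,p[1]-.08,.0905],.03,guard=14); st(str(g)); env.hold(.6); s=st("held")
E
```

```text
grip t12.7 p [0.5781 0.3572 0.0908] F [-0.9  1.1  2.1] gap 0.155 gf 50.9 j [ 0.38  0.78  1.13  0.    1.23 -1.17]
 t12.9 p [0.578  0.3572 0.0908] F [-0.5  1.3  2.9] gap 0.153 gf 51.0 j [ 0.38  0.78  1.13  0.    1.23 -1.17]
True t14.5 p [0.5769 0.3051 0.0908] F [0.1 3.8 3. ] gap 0.151 gf 51.6 j [ 0.31  0.72  1.24  0.    1.18 -1.25]
held t15.1 p [0.5769 0.3052 0.0908] F [ 2.2 -0.3  0.1] gap 0.153 gf 51.4 j [ 0.31  0.72  1.24  0.    1.18 -1.25]
```

```bash
python3 - <<'E'
from h import *
p=monitor.sense()["position"]
for k in range(8):
    y=p[1]-.001*(k+1)
    env.movel([p[0],y,.0905],.01,guard=22); env.hold(.3); s=st()
    if s["contact_force"][1]>14: break
env.hold(.3); st("held")
env.release(); p=monitor.sense()["position"]; env.movel([p[0],p[1],.2],.2)
snap("scene","s2"); c=snap("side","d2")
a=cv2.imread("pics/s2.png")[180:300,320:500]; b=cv2.imread("pics/d2.png")[240:390,190:350]
f=lambda i:cv2.resize(i,(400,400*i.shape[0]//i.shape[1]))
a,b=f(a),f(b); o=np.zeros((max(len(a),len(b)),800,3),np.uint8); o[:len(a),:400]=a; o[:len(b),400:]=b; cv2.imwrite("pics/c2.png",o)
E
```

```text
t15.7 p [0.5769 0.3051 0.0908] F [1.8 5.7 2. ] gap 0.152 gf 51.6 j [ 0.31  0.72  1.24  0.01  1.18 -1.25]
 t16.3 p [0.5769 0.305  0.0908] F [ 3.  11.9  1.6] gap 0.150 gf 51.5 j [ 0.3   0.71  1.24  0.01  1.18 -1.25]
 t16.8 p [0.5769 0.3049 0.0908] F [ 3.2 16.3  0.2] gap 0.153 gf 51.3 j [ 0.3   0.71  1.25  0.01  1.18 -1.25]
held t17.1 p [0.5769 0.305  0.0909] F [ 4.7 15.9 -0.8] gap 0.153 gf 51.3 j [ 0.3   0.71  1.25  0.01  1.18 -1.25]
```

View pics/c2.png

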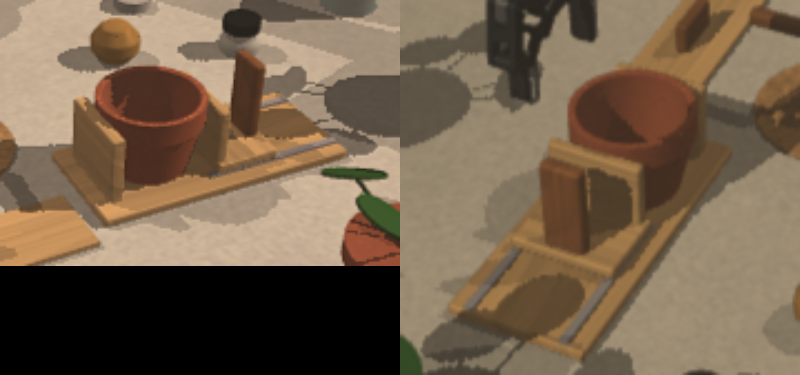

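```bash
cat >> h.py <<'E'
GRIP=np.array([-.045,0,.085]); TR=np.array([.550,-.2345]); TY=-.193
def tool(p,yaw,phi,off=(0,0,0)):
    """scoop point `off` (scoop frame) at world p, heading yaw, nose up phi (rad) -> TCP pos, quat"""
    R=Rot.from_euler('z',yaw)*Rot.from_euler('y',-phi); Rt=R*Rot.from_euler('x',np.pi)
    return np.asarray(p)+R.apply(GRIP-np.array(off))+Rt.apply([0,0,env.hold_point_z]),Rt.as_quat()
LIP=(.032,0,0); BACK=(-.027,0,0)
def tp(X,z,Y=0): return np.array([*(TR+X*np.array([np.cos(TY),np.sin(TY)])+Y*np.array([-np.sin(TY),np.cos(TY)])),z])
def mv(pq,v=.1,guard=None): return env.movel(pq[0],v,frame=pq[1],guard=guard)
TYAW=np.pi+TY
E
python3 - <<'E'
from h import *
print(unproj([(388.2,222.8)],.097,C["scene"]),unproj([(283.2,283)],.097,C["side"]))
pot=np.array([.575,.187]); az=np.arctan2(pot[1],pot[0])
d=np.deg2rad
for nm,a in {"in12":(tp(.02,.007),TYAW,d(-12),LIP),"in25":(tp(.0,.02),TYAW,d(25),LIP),"up25":(tp(.0,.16),TYAW,d(25),LIP),"wall":(tp(-.117,.01),TYAW,0,LIP),"p0":([*pot,.115],np.pi+az,d(20),LIP),"p60":([*pot,.115],np.pi+az,d(-60),LIP),"p75":([*pot,.115],np.pi+az,d(-75),LIP)}.items():
    j=kinematics.ik(*tool(*a)); print(nm,None if j is None else j.round(2))
env.reach(*[(p:=tool([.4385,.0095,.07],np.pi-.08,0))[0],p[1]])
p=tool([.4385,.0095,.004],np.pi-.08,0); mv(p,.1); env.close_gripper(80); st("grip"); env.hold(.2)
p=tool([.4385,.0095,.09],np.pi-.08,0); mv(p,.1); st("lift"); snap("side","d3"); snap("scene","s3")
a=cv2.imread("pics/s3.png")[130:270,220:380]; b=cv2.imread("pics/d3.png")[160:300,290:450]
cv2.imwrite("pics/c3.png",np.hstack([cv2.resize(i,(400,350)) for i in(a,b)]))
E
```

```text
[[0.57181487 0.19192618 0.097     ]] [[0.56685793 0.19258076 0.097     ]]
in12 [-0.58  0.67  1.35  0.1   0.93 -2.01]
in25 [-0.5   1.17  0.54 -0.13  1.85 -1.88]
up25 [-0.5   1.11  0.31 -0.15  2.14 -1.93]
wall [-0.63  0.55  1.58  0.    1.01 -2.01]
p0 [ 0.17  1.05  0.5  -0.05  1.94 -1.73]
p60 [-0.01  0.17  2.13  2.11  0.33  2.41]
p75 [-0.07  0.25  2.32  2.61  0.79  1.86]
grip t21.3 p [0.4834 0.0059 0.0705] F [-1.2  0.8  2.9] gap 0.175 gf 77.6 j [-0.23  0.42  1.81 -0.    0.91 -1.72]
lift t22.5 p [0.483  0.006  0.1557] F [ 0.2 -0.6 -2.3] gap 0.169 gf 77.6 j [-0.23  0.3   1.73  0.    1.12 -1.72]
```

View pics/c3.png

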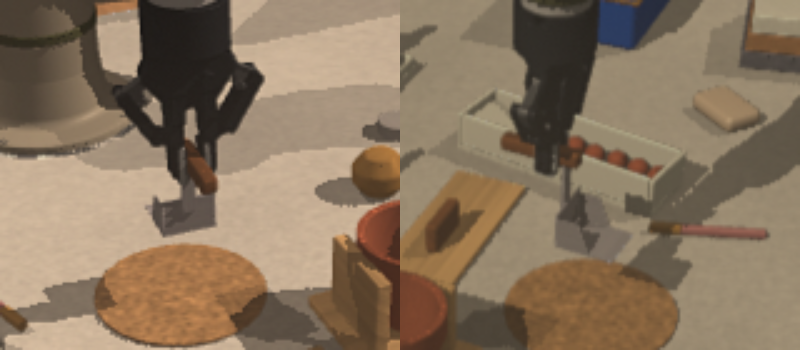

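```bash
python3 - <<'E'
from h import *
pot=np.array([.5705,.190]); az=np.arctan2(pot[1],pot[0]); d=np.deg2rad
for yd in range(-180,180,30):
    yaw=az+d(yd); out=[]; h=np.array([np.cos(yaw),np.sin(yaw)])
    J=[kinematics.ik(*tool([*(pot-.02*h),.115],yaw,d(f),LIP)) for f in range(20,-71,-10)]
    ok=[j is not None for j in J]; st_=[ (np.abs(J[i+1]-J[i]).max().round(2) if ok[i] and ok[i+1] else None) for i in range(9)]
    print(yd,st_,None if J[1] is None else J[1].round(2),None if J[-2] is None else J[-2].round(2))
E
```

```text
-180 [np.float64(0.34), np.float64(0.26), np.float64(0.25), np.float64(0.25), np.float64(0.25), np.float64(0.25), np.float64(0.63), np.float64(5.14), np.float64(0.45)] [ 0.17  0.91  0.69 -0.03  1.71 -1.73] [0.01 0.2  2.08 2.11 0.31 2.42]
-150 [np.float64(0.25), np.float64(0.22), np.float64(0.2), np.float64(0.18), np.float64(0.21), None, None, None, np.float64(0.29)] [ 0.27  0.86  0.78 -0.1   1.64 -2.15] [-0.22  0.29  1.96  1.41  0.87  2.66]
-120 [np.float64(0.14), np.float64(0.15), np.float64(0.17), None, None, None, None, np.float64(0.17), np.float64(0.15)] [ 0.34  0.74  1.01 -0.15  1.49 -2.58] [-0.27  0.48  1.67  1.09  1.35  2.6 ]
-90 [None, None, None, None, np.float64(0.15), np.float64(0.14), np.float64(0.12), np.float64(0.11), np.float64(0.1)] None [-0.21  0.7   1.29  0.87  1.77  2.51]
-60 [None, np.float64(0.17), np.float64(0.16), np.float64(0.16), np.float64(0.16), np.float64(0.16), np.float64(0.15), np.float64(0.14), np.float64(0.13)] [ 0.35  0.41  1.54 -0.17  1.11  2.72] [-0.1   0.92  0.88  0.67  2.18  2.34]
-30 [np.float64(0.24), np.float64(0.24), np.float64(0.23), np.float
[... 761 characters left out ...]
t64(0.14)] [-0.14  0.41  1.54  0.19  1.18 -0.01] [ 0.42  0.92  0.88 -0.86  1.97  0.54]
90 [np.float64(0.14), np.float64(0.16), np.float64(0.18), np.float64(0.18), np.float64(0.18), np.float64(0.18), np.float64(0.16), np.float64(0.15), np.float64(0.13)] [-0.11  0.58  1.28  0.16  1.36 -0.48] [ 0.49  0.7   1.29 -1.03  1.5   0.44]
120 [np.float64(0.16), np.float64(0.16), np.float64(0.15), np.float64(0.17), np.float64(0.21), np.float64(0.25), np.float64(0.27), None, None] [-0.04  0.74  1.01  0.11  1.53 -0.9 ] None
150 [np.float64(0.25), np.float64(0.24), np.float64(0.23), np.float64(0.23), np.float64(0.23), np.float64(0.27), np.float64(0.54), None, None] [ 0.06  0.86  0.78  0.05  1.67 -1.31] None
```

```bash
cat >> h.py <<'E'
d=np.deg2rad
POT=np.array([.5705,.190]); PYAW=np.arctan2(POT[1],POT[0])+np.pi/2
CH=lambda Xl:-max(0,np.arcsin(np.clip(np.tan(d(20))*(Xl+.059-.038)/.059,0,.5)))  # pitch so the back clears the chute
def scoop(x0,x1,z=.0065,Y=0,up=20,step=.015,guard=25,approach=True):
    if approach:
        p=tool(tp(x0,.13,Y),TYAW,CH(x0),LIP); env.reach(*p)
    g=mv(tool(tp(x0,z,Y),TYAW,CH(x0),LIP),.1,guard=8); st("down %s"%g)
    n=max(1,int(np.ceil((x0-x1)/step)))
    for X in np.linspace(x0,x1,n+1)[1:]:
        g=mv(tool(tp(X,z,Y),TYAW,CH(X),LIP),.05,guard=guard)
        if g: st("push stop X %.3f"%X); break
    st("pushed")
    xl=X
    for f in (7,14,up):   # nose up about the back edge
        mv(tool(tp(xl+.059,z+.002,Y),TYAW,d(f),BACK),.05,guard=30)
    return xl
def lift(xl,Y=0,up=20): mv(tool(tp(xl+.03,.14,Y),TYAW,d(up)),.1); st("lifted")
E
python3 - <<'E'
from h import *
xl=scoop(.024,-.05); lift(xl); snap("scene","s4"); snap("side","d4")
a=cv2.imread("pics/s4.png")[150:350,150:350]; b=cv2.imread("pics/d4.png")[100:260,270:430]
cv2.imwrite("pics/c4.png",np.hstack([cv2.resize(i,(400,400)) for i in(a,b)]))
E
```

```text
down False t25.1 p [ 0.6284 -0.2499  0.0923] F [ 0.9 -0.5 -2.2] gap 0.172 gf 77.6 j [-0.59  0.63  1.41  0.15  0.84 -2.05]
pushed t27.0 p [ 0.5775 -0.2411  0.0739] F [ 3.9 -4.6 -0.3] gap 0.170 gf 78.1 j [-0.58  0.68  1.36 -0.    1.1  -1.96]
lifted t29.3 p [ 0.5939 -0.243   0.1861] F [ 0.4  0.5 -1.4] gap 0.172 gf 78.0 j [-0.53  0.83  0.81 -0.12  1.82 -1.91]
```

View pics/c4.png

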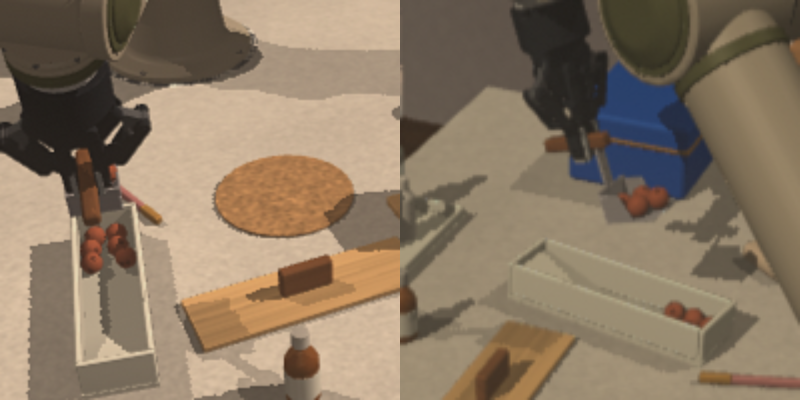

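```bash
cat >> h.py <<'E'
def pour():
    h=np.array([np.cos(PYAW),np.sin(PYAW)]); L=lambda k,z:[*(POT+k*h),z]
    mv(tool(L(-.06,.16),PYAW,d(20),LIP),.15); st("at pot")
    mv(tool(L(-.025,.118),PYAW,d(15),LIP),.1)
    for f in (0,-10,-20,-30,-45,-60): mv(tool(L(-.022,.114),PYAW,d(f),LIP),.06 if f>-40 else .1)
    env.hold(.5)
    for z in (.122,.114,.122): mv(tool(L(-.022,z),PYAW,d(-62),LIP),.15)
    env.hold(.2); st("poured")
    mv(tool(L(-.03,.17),PYAW,d(-20),LIP),.15)
E
python3 - <<'E'
from h import *
pour(); snap("scene","s5"); snap("side","d5")
a=cv2.imread("pics/s5.png")[150:350,150:450]; b=cv2.imread("pics/d5.png")[150:350,200:430]
cv2.imwrite("pics/c5.png",np.hstack([cv2.resize(i,(400,350)) for i in(a,b)]))
E
```

```text
at pot t31.5 p [0.6195 0.0425 0.1959] F [-0.4 -0.1 -1.1] gap 0.171 gf 78.0 j [-0.24  0.63  1.15  0.29  1.55 -0.6 ]
poured t36.4 p [0.5703 0.1903 0.2211] F [-0.  -0.3 -1.9] gap 0.170 gf 78.1 j [ 0.5   0.7   1.28 -1.06  1.52  0.45]
```

View pics/c5.png

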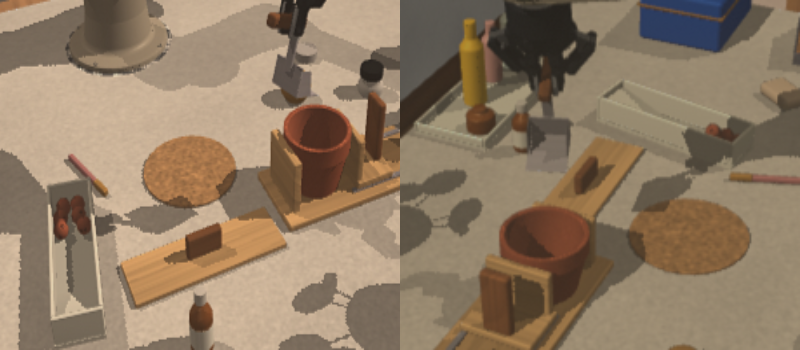

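```bash
python3 - <<'E'
from h import *
xl=scoop(.0,-.092); lift(xl); pour()
p=tool(tp(-.06,.20),TYAW,0); env.reach(*p)
snap("scene","s6"); snap("side","d6"); st()
a=cv2.imread("pics/s6.png")[220:360,150:290]; b=cv2.imread("pics/d6.png")[160:300,290:430]
cv2.imwrite("pics/c6.png",np.hstack([cv2.resize(i,(400,400)) for i in(a,b)]))
E
```

```text
down False t40.3 p [ 0.6168 -0.2477  0.0829] F [ 0.8 -0.3 -1.5] gap 0.170 gf 78.0 j [-0.58  0.69  1.32  0.06  1.01 -1.98]
pushed t43.1 p [ 0.5351 -0.2316  0.0728] F [ 0.5  0.  -1.3] gap 0.167 gf 78.0 j [-0.61  0.6   1.5  -0.    1.04 -1.99]
lifted t45.4 p [ 0.5527 -0.2349  0.1862] F [ 0.1 -0.5 -2.7] gap 0.172 gf 78.1 j [-0.55  0.72  1.01 -0.12  1.73 -1.92]
at pot t47.5 p [0.6195 0.0426 0.1959] F [ 0.5 -0.4 -1.6] gap 0.180 gf 78.1 j [-0.24  0.63  1.15  0.29  1.55 -0.6 ]
poured t52.3 p [0.5703 0.1903 0.2211] F [ 1.3 -0.5 -1.4] gap 0.172 gf 78.3 j [ 0.5   0.7   1.28 -1.06  1.52  0.45]
 t54.9 p [ 0.5356 -0.2308  0.2662] F [-0.5  0.2 -1.6] gap 0.171 gf 78.0 j [-0.61  0.42  1.25 -0.    1.47 -1.99]
```

View pics/c6.png

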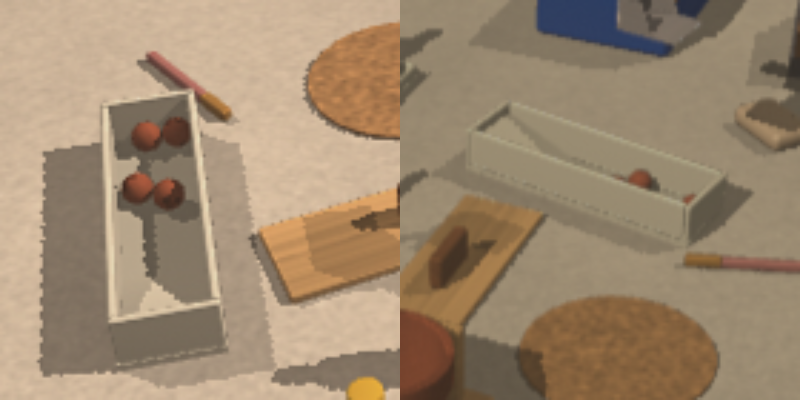

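```bash
python3 - <<'E'
from h import *
xl=scoop(.0,-.117); lift(xl); pour()
p=tool(tp(-.06,.20),TYAW,0); env.reach(*p)
snap("scene","s7"); snap("side","d7"); st()
a=cv2.imread("pics/s7.png")[220:360,150:290]; b=cv2.imread("pics/d7.png")[160:340,240:420]
cv2.imwrite("pics/c7.png",np.hstack([cv2.resize(i,(400,400)) for i in(a,b)]))
E
```

```text
down False t56.8 p [ 0.6168 -0.2477  0.0829] F [-0.5  0.3 -1.5] gap 0.173 gf 78.2 j [-0.58  0.69  1.32  0.06  1.01 -1.98]
pushed t60.2 p [ 0.5136 -0.2291  0.0751] F [ 9.4 -6.8  1.1] gap 0.173 gf 78.8 j [-0.63  0.55  1.58  0.    1.   -2.01]
lifted t62.5 p [ 0.5282 -0.2302  0.1862] F [-1.4 -0.4 -2.3] gap 0.169 gf 78.5 j [-0.56  0.67  1.11 -0.12  1.69 -1.93]
at pot t64.6 p [0.6194 0.0425 0.1959] F [-0.   0.7 -1.9] gap 0.175 gf 78.5 j [-0.24  0.63  1.15  0.29  1.55 -0.6 ]
poured t69.4 p [0.5703 0.1903 0.2211] F [ 0.3  0.5 -1.9] gap 0.174 gf 78.7 j [ 0.5   0.7   1.28 -1.06  1.52  0.45]
 t72.0 p [ 0.5356 -0.2308  0.2662] F [-0.  -0.3 -1.6] gap 0.169 gf 78.5 j [-0.61  0.42  1.25 -0.    1.47 -1.99]
```

View pics/c7.png

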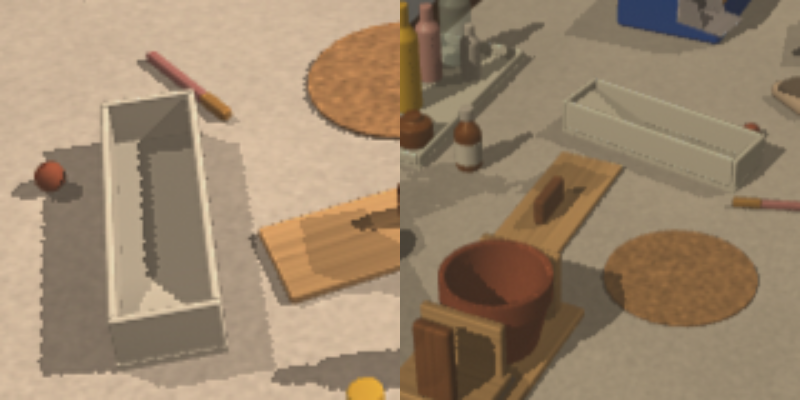

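```bash
python3 - <<'E'
from h import *
print(unproj([(167.2,282)],.012,C["scene"]),unproj([(398.4,216)],.015,C["side"]))
o=[.4395,.0085]; y=np.pi-.08
env.reach(*tool([*o,.08],y,0)); g=mv(tool([*o,.003],y,0),.08,guard=5); st("down %s"%g)
env.release(); env.hold(.2); p=tool([*o,.12],y,0); mv(p,.15)
env.reach([.45,.19,.36],qd(PYAW-np.pi/2)); snap("wrist","w8"); st()
q=unproj([(167.2,282)],.012,C["scene"])[0]
env.reach([q[0]-.06,q[1],.30],qd(0)); st(); snap("wrist","w9")
a,b=[cv2.imread(f"pics/{n}.png")[:340] for n in("w8","w9")]
cv2.imwrite("pics/c8.png",np.vstack([cv2.resize(i,(560,298)) for i in(a,b)]))
E
```

```text
[[ 0.45679048 -0.29948849  0.012     ]] [[ 0.45534021 -0.3108831   0.015     ]]
down True t73.9 p [0.4844 0.0046 0.0731] F [ 0.7 -0.9  5.2] gap 0.170 gf 79.6 j [-0.23  0.42  1.81 -0.    0.91 -1.72]
 t78.4 p [0.45   0.1899 0.3598] F [0.  0.6 0. ] gap 1.000 gf 0.0 j [ 0.16  0.17  1.35 -0.    1.62  1.41]
 t80.2 p [ 0.3972 -0.2989  0.3002] F [ 0.4 -0.5  0.4] gap 1.002 gf 0.0 j [-0.88  0.21  1.45  0.    1.48  0.69]
```

View pics/c8.png

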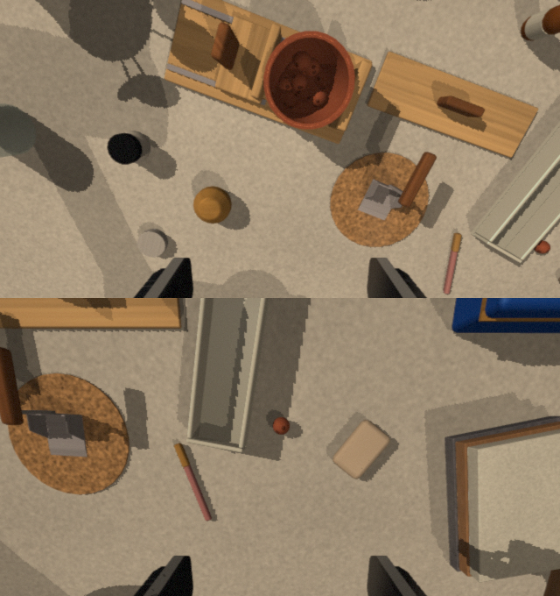

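```bash
python3 - <<'E'
from h import *
c=dict(np.load("pics/w9.npz")); f=c["frame"].astype(int)
m=((f[:,:,0]>1.7*f[:,:,1])&(f[:,:,0]>60)).astype(np.uint8); m[:110]=0;m[175:]=0;m[:,:295]=0;m[:,345:]=0
v,u=np.nonzero(m); uv=((u.min()+u.max())/2,(v.min()+v.max())/2); print(uv,len(u))
b=unproj([uv],.012,c)[0]; r=Rot.from_euler('z',-TY).apply(b-[*TR,0]); print(b,"tray",r)
env.reach([b[0],b[1],.12],qd(TY+np.pi/2)); st()
g=env.movel([b[0],b[1],.004],.08,guard=6); st(g); env.close_gripper(25); s=st("grip")
env.movel([b[0],b[1],.15],.15); st("up")
E
```

```text
(np.float64(321.0), np.float64(145.0)) 275
[ 0.45347728 -0.30024698  0.012     ] tray [-0.08212007 -0.08303972  0.012     ]
 t81.5 p [ 0.4538 -0.3003  0.1206] F [ 0.2 -0.6  0.5] gap 1.000 gf 0.0 j [-0.8   0.46  1.59 -0.    1.09 -0.61]
False t83.0 p [ 0.4537 -0.3004  0.0044] F [ 0.7  0.1 -0.2] gap 1.001 gf 0.0 j [-0.8   0.64  1.66  0.    0.84 -0.61]
grip t83.7 p [ 0.4535 -0.3003  0.0041] F [ 0.3 -0.1  1.5] gap 0.258 gf 24.4 j [-0.8   0.64  1.66 -0.    0.84 -0.61]
up t84.8 p [ 0.4532 -0.2999  0.1491] F [-0.  -0.2 -0.1] gap 0.255 gf 24.5 j [-0.8   0.43  1.55  0.    1.16 -0.61]
```

```bash
python3 - <<'E'
from h import *
q=qd(TY+np.pi/2)
env.movel([.5,-.1,.2],.2); env.movel([*POT,.17],.2); env.movel([*POT,.108],.1); st("over pot"); env.release(); env.hold(.3)
env.movel([*POT,.2],.2)
X,Y=.617,-.0398
env.reach([X,Y,.13],qd(np.pi/2)); env.movel([X,Y,.0155],.1,guard=6); env.close_gripper(40); st("lid grip")
env.movel([X,Y,.16],.15); x,y,a=.5503,-.2337,-.197
env.reach([x,y,.16],qd(a)); print(env.movel([x,y,.055],.06,guard=6)); st("lid down")
env.hold(.2); env.release(); env.movel([x,y,.2],.2)
env.reach([.43,.0,.36],qd(0)); snap("wrist","w10"); st(); snap("scene","s10"); snap("side","d10")
a,b=cv2.imread("pics/w10.png")[:340],cv2.imread("pics/s10.png")[120:420,100:500]
cv2.imwrite("pics/c10.png",np.vstack([cv2.resize(a,(560,298)),cv2.resize(b,(400,300))[:, :400] if 0 else cv2.resize(b,(560,300))]))
E
```

```text
over pot t88.4 p [0.5709 0.19   0.1086] F [ 0.9 -0.5 -0.4] gap 0.259 gf 24.5 j [0.13 0.59 1.41 0.   1.14 0.32]
lid grip t92.8 p [ 0.6171 -0.0398  0.0157] F [-0.6  0.5  1.5] gap 0.158 gf 39.6 j [-0.25  0.75  1.41 -0.    0.98 -0.25]
True
lid down t96.7 p [ 0.5502 -0.2336  0.0615] F [-0.5  0.3  4.4] gap 0.154 gf 40.1 j [-0.6   0.64  1.46 -0.    1.04  1.17]
 t99.7 p [ 0.4304 -0.0007  0.359 ] F [-0.  -0.1  0.6] gap 1.000 gf 0.0 j [-0.28  0.04  1.5  -0.    1.61  1.3 ]
```

View pics/c10.png

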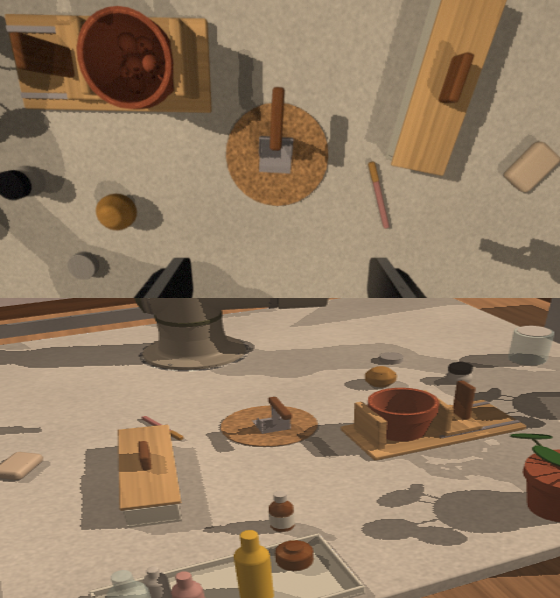

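```bash
python3 - <<'E'
from h import *
c=dict(np.load("pics/w10.npz")); R=c["view"][:3,:3]; o=-R.T@c["view"][:3,3]; print("cam-tcp",o-monitor.sense()["position"],R[2])
az=np.arctan2(POT[1],POT[0]); q=qd(az); u=np.array([np.cos(az),np.sin(az)])
off=np.linalg.norm((o-monitor.sense()["position"])[:2]); k=off+R[2][0]/-R[2][2]*.3
env.reach([*(POT-k*u),.30],q); st(); f=snap("wrist","w11")
pc=proj([[*POT,.05]],f)[0].astype(int); print(pc)
x,y=max(0,pc[0]-80),max(0,pc[1]-80); A=cv2.resize(cv2.imread("pics/w11.png")[y:y+160,x:x+160],(400,400),interpolation=cv2.INTER_CUBIC)
A=np.clip(A.astype(float)*1.6,0,255).astype(np.uint8)
B=cv2.resize(cv2.imread("pics/w10.png")[0:220,420:640],(400,400),interpolation=cv2.INTER_CUBIC)
cv2.imwrite("pics/c11.png",np.hstack([A,B]))
E
```

```text
cam-tcp [ 0.07390074 -0.00036241  0.14360236] [-0.29308102  0.0012872  -0.95608674]
 t100.8 p [0.5877 0.1947 0.3008] F [-0.6  0.4 -0.4] gap 1.002 gf 0.0 j [ 0.13  0.5   1.05 -0.    1.59  1.38]
[319 211]
```

View pics/c11.png

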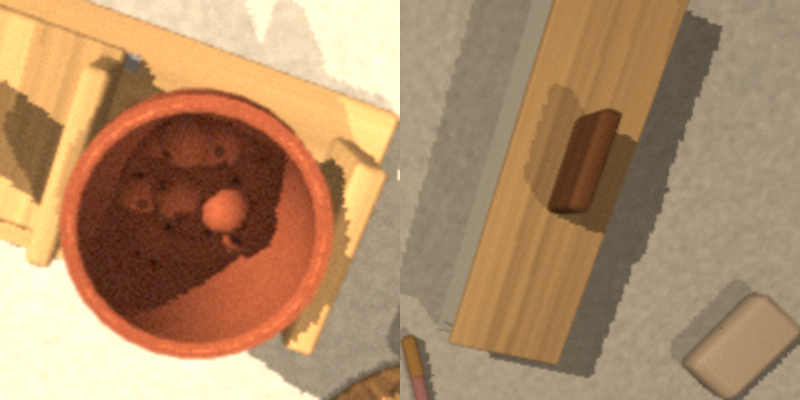

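```bash
python3 - <<'E'
from h import *
np.set_printoptions(precision=4,suppress=True)
c=dict(np.load("pics/w10.npz"))
e=unproj([(447.5,188.7),(505.8,199.7)],.054,c); print("lid near end in tray",Rot.from_euler('z',-TY).apply(e-[*TR,0]))
h=unproj([(420+155*.55,212*.55),(420+183*.55,212*.55),(420+199*.55,110*.55),(420+222*.55,113*.55)],.088,c); print("handle mid",Rot.from_euler('z',-TY).apply(h.mean(0)-[*TR,0]))
for n,m in(("s10","scene0"),("d10","side0")):
    a,b=[cv2.imread(f"pics/{k}.png").astype(int) for k in(n,m)]
    red=lambda i:(i[:,:,2]>1.6*i[:,:,1])&(i[:,:,2]>45)
    k=(red(a)&~red(b)).astype(np.uint8); N,_,S,Ce=cv2.connectedComponentsWithStats(k)
    print(n,[(Ce[i].round().tolist(),int(S[i,4])) for i in range(1,N) if S[i,4]>=8])
E
```

```text
lid near end in tray [[-0.1308  0.0417  0.054 ]
 [-0.1301 -0.0386  0.054 ]]
handle mid [-0.0041  0.0044  0.088 ]
s10 [([72.0, 140.0], 38), ([91.0, 138.0], 10), ([41.0, 144.0], 8), ([24.0, 152.0], 8), ([434.0, 207.0], 16), ([367.0, 223.0], 141), ([383.0, 259.0], 69), ([204.0, 271.0], 21)]
d10 [([292.0, 275.0], 235), ([268.0, 295.0], 161), ([289.0, 304.0], 11)]
```

```bash
python3 -c "
from bench import job
print(job.hand_in())"
```

```text
the job is handed in; nothing more can be done
None
```

I handed the job in after about 101 s of the 210 s. The pot is clamped, the scoop is back upright on its mat and the lid is back on the trough (measured within about 5 mm). One pebble spilled on the table and I put it in by hand; the trough looked empty and no strays showed, but shadow in the pot kept me from counting all ten there.

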